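# Send the scrap relay down the chute to the red tray

## Task

Push the diverter lever of the green sorting chute all the way over to the side where the red scrap tray is, then drop the black cube relay in through the mouth on top of the chute, so that it slides down into the red tray. Leave the lever over on that side.

Things in the scene. Friction and masses are not known exactly. Their poses are not given: they have to be found in the camera images.
- chute: Green sorting chute, fixed; origin: centre of underside; x away from the robot (yaw within 0.2 rad), y left, z up. Flat green cover 136 (x) x 112 mm, top 200 mm above the table; 80 x 80 mm mouth in it straight above the origin. Inside, 115 mm up, a polished plate rocks with the lever and sends parts left or right. A red and a blue tray stick out below, one each side.
- lever_knob (a point): Centre of the yellow lever knob (29 mm across, 24 long), 90 mm before (-x) the chute's origin. 10 mm bar, 125 mm from hinge (along x, 115 mm up) to knob; starts within 0.2 rad of upright (knob 240 mm up). Leaning left sends parts left, right right. Stops at 0.55 rad each side (knob 65 mm off the chute's middle, 222 mm up); about 2 N at the knob moves it; stays where left.
- relay: Black cube relay standing on the table before the chute, 27 x 27 mm, 33 mm high, about 35 g; origin: centre of underside; x, y square to its sides, z up. In a loose row with a ball bearing, a black connector with an orange face and a steel nut, in any order, centres about 90 mm apart.
- red_tray: Red open scrap tray, fixed, 108 (x) x 150 (y) x 50 mm, walls 4 mm; origin: centre of underside, 6 mm above the table; heading as the chute; its centre is 79 mm left (+y) or right (-y) of the chute's origin, a like blue tray on the other side.
Mind the look-alikes: they are no part of the job. Leave any blue or purple look-alike of the relay alone.

How it is judged:
By the outcome, as a careful person would: the job done as asked, in the order asked, and still so for the second after the job is handed in, with the robot touching nothing.
It also fails if it takes over 51 s, if anything falls off the work surface, if the arm or the gripper's body presses on something with over 40 N, if the wrist force passes 120 N, or if a joint passes its speed limit or range.

## Robot

A 6-joint arm with a two-finger parallel gripper is mounted at the origin on a cart in front of the work surface, level with it; the furniture and walls round the work are solid. World frame = base frame: x ahead of the robot, y to its left, z up, the work surface at z = 0. Lengths are in m, angles in rad, forces in N, time in s.
With the tool pointing down it reaches from about 0.425 to 0.95 m from the base axis. Payload 14.7 kg.
Tool frame: the origin (TCP) lies at the very end of the fingers, on their centre line; the grasp point (between the pads) lies 19 mm behind it; z points along the fingers, y is the line along which they close (so a half turn about z gives the same grasp; the last joint's range is limited). The gripper opens to 85 mm and grips with 20 to 120 N. Pads are 22 mm wide; open, the fingers measure 114 mm over their backs; the gripper's body (76 mm by 85 mm) begins 54 mm behind the grasp point. The pads swing forward as they close: fully open they stand 13 mm farther back than shut.
Start: joints at [1.196, 0.48, 1.596, -0, 1.065, -0.047], TCP at [0.209, 0.615, 0.21] pointing down, gripper open.
Joint ranges: [-2.75, 2.75], [-0.82, 2.05], [0.23, 2.67], [-1.56, 4.7], [0.09, 2.69], [-2.92, 2.92]. Speed limits (rad/s): [1.89, 1.89, 2.39, 3.01, 3.01, 3.01].

## Interface

Orientations are given as a unit quaternion [x, y, z, w].
In Python, from workcell import monitor, vision, ticket gives the robot as it stands. The module is installed in compiled form; this text tells all that it offers.
- The arm moves only by the shell command python3 -m creep 'ROWS'. ROWS is JSON, a list of rows, each an object of numbers: "dx", "dy", "dz": the shift along the tool's x, y, z scaled (see below); "wx", "wy", "wz": the turn, a rotation vector about the tool's x, y, z scaled (see below); "jaw": the opening, from -1 (shut) to 1 (fully open), so that 0 is half open. A call has 1 to 8 rows; each row is the pose to reach, as a shift and turn from the pose commanded when the call began, along the tool's axes at that moment; what a row does not reach only later rows make up. The controller multiplies each number of a shift by 25 cm and each number of a turn by 45 degrees. A row lasts 1/8 s, in which the tool goes at most 62.5 mm and 10.7 degrees, less where a joint would pass 70% of its speed; a pose out of reach is approached as far as the arm can. A call with a number of a shift or a turn outside -1 to 1 is refused whole. A call with a gripper value outside its range is refused whole. The fingers move at their own pace and stop on an object; the grip force is fixed at half the most. Time passes only in rows, so rows that repeat a pose let the fingers close. It gives the time, the measured TCP pose, the force, the opening and the grip force at its end, in the units of the state.
- monitor.sense(): the state, without advancing time (a new reading comes with each control period).
- vision.read_camera(name): name is "scene" or "side" or "wrist"; returns a dict with "img" (400x640x3 uint8, red, green, blue), "fx", "fy", "cx", "cy" (pixels), "rvec" (rotation vector, rad) and "tvec" (3), from world to camera coordinates, as OpenCV has them. Camera axes: x right, y down, z forward; pixel columns grow to the right and rows downward; lengths in m; the calibration is good to about 2 mm. The wrist camera is an equidistant fisheye: a pixel r from the principal point sees the ray r / f radians off the axis. A picture is of the moment at which its call begins. There is no depth.
- ticket.finish_job(): hands the job in; it is judged then, once.
The state is a dict: "t": time; "qpos": joint angles; "qvel": joint speeds; "joint_efforts": joint torques, N m; "tcp_pos": TCP position; "eef_rot": TCP orientation; "force": force on the tool from outside, world axes, zero at the start; "ft_torque": the same for the moment, N m; "grip_width": finger opening in m; "grip_force": force on a finger pad.
Only numpy, scipy, OpenCV 4.12 (cv2) and the standard library are available. Lean on these libraries where they do the work, as an engineer would, in place of code of your own. Each camera call takes 0.05 s, during which the arm holds its last target. There are 200 camera calls.

## Working session

There is one attempt and no reset: what is moved stays moved. The work goes in short steps, Python scripts to look and compute and a shell command to move; the robot and the scene stay as the last step left them, time stands still between calls to the robot, and variables do not carry over. Pictures are saved under pics/ and viewed, at most 10 in all, crops included, and the job is handed in when it is done.

```bash
mkdir -p pics; cat > h.py <<'E'
import numpy as np, cv2
from workcell import monitor, vision
def cam(n):
    c=vision.read_camera(n); c['R']=cv2.Rodrigues(np.array(c['rvec'],float))[0]; c['t']=np.array(c['tvec'],float).ravel(); c['n']=n; return c
def ray(c,u,v):
    x=(u-c['cx'])/c['fx']; y=(v-c['cy'])/c['fy']
    if c['n']=='wrist':
        r=np.hypot(x,y); d=np.array([x/r*np.sin(r),y/r*np.sin(r),np.cos(r)]) if r>0 else np.array([0,0,1.])
    else: d=np.array([x,y,1.])
    return -c['R'].T@c['t'], c['R'].T@d
def onz(c,u,v,z):
    o,d=ray(c,u,v); return o+d*(z-o[2])/d[2]
def proj(c,P):
    p=c['R']@np.array(P,float)+c['t']
    if c['n']=='wrist':
        r=np.hypot(p[0],p[1]); th=np.arctan2(r,p[2]); q=p[:2]/r*th
    else: q=p[:2]/p[2]
    return np.array([q[0]*c['fx']+c['cx'],q[1]*c['fy']+c['cy']])
def save(c,f): cv2.imwrite('pics/'+f,c['img'][:,:,::-1])
E
python3 - <<'E'
from h import *
for n in ['scene','side']:
    c=cam(n); save(c,n+'0.png'); print(n,c['fx'],c['cx'],c['cy'],-c['R'].T@c['t'],c['R'][2])
s=monitor.sense(); print(s)
E
```

```text
scene 434.5912836677953 321.2919432636524 202.25179933260023 [ 0.67664185 -0.28177441  0.9200616 ] [-0.18947823  0.54035799 -0.81982391]
side 449.33885138619 319.7628003981944 198.1688120615917 [0.94905758 0.772278   0.82667979] [-0.43619496 -0.59104579 -0.67852696]
{'t': 0.1, 'qpos': array([ 1.19635428e+00,  4.80785824e-01,  1.59679723e+00,  1.85526489e-06,
        1.06509901e+00, -4.65883702e-02]), 'qvel': array([-0.00086778, -0.00262014, -0.00041737, -0.00023531, -0.00179105,
       -0.00050152]), 'joint_efforts': array([ 1.17710799e-03, -9.52240920e+01, -4.31042862e+01, -4.43294766e-05,
        5.05189702e-03,  3.47111336e-05]), 'tcp_pos': array([0.20913892, 0.61502852, 0.20953082]), 'eef_rot': array([ 1.63194072e-01,  9.86593836e-01, -5.32512747e-04, -1.14617517e-04]), 'force': array([-0.56734352, -0.75212817, -0.00110188]), 'ft_torque': array([-0.00406566,  0.05348364, -0.03501162]), 'grip_force': 0.0, 'grip_width': 0.08528833362688479}
```

View pics/scene0.png

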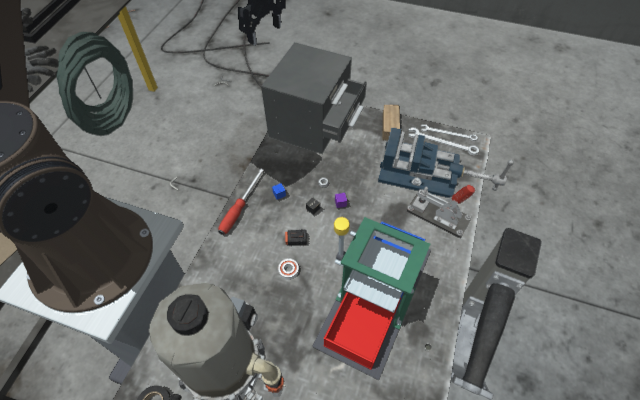

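View pics/side0.png

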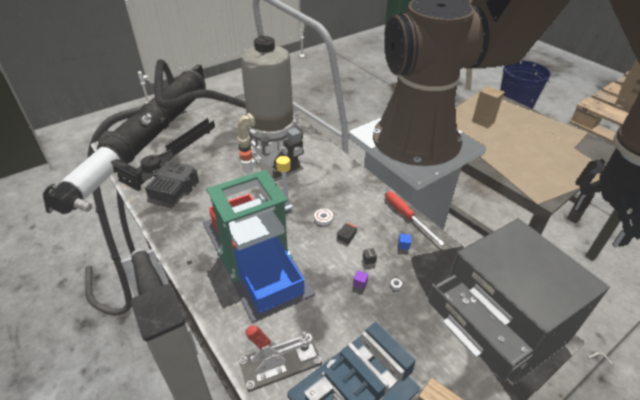

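The scene view shows the red tray on the near side, which is the robot's right (-y). The yellow knob is at (342,226) and the chute cover is around (386,255).

Candidates for the relay in the scene view:
- Black cube (313,206): it fits, being a plain black cube standing in the row.
- Black connector with orange face (296,237): a neighbour in the row.
- Blue cube (279,190) and purple cube (341,200): the look-alikes to leave alone.

I'll confirm the black cube in an enlarged crop.

```bash
python3 - <<'E'
from h import *
a=cam('scene'); b=cam('side')
cv2.imwrite('pics/crop1.png',np.hstack([cv2.resize(a['img'][165:265,260:360,::-1],None,fx=4,fy=4,interpolation=2),cv2.resize(b['img'][200:300,320:420,::-1],None,fx=4,fy=4,interpolation=2)]))
def hsv(c): return cv2.cvtColor(c['img'],cv2.COLOR_RGB2HSV)
def blobs(m,n=2,amin=15):
    k,l,s,ce=cv2.connectedComponentsWithStats(m.astype(np.uint8)); i=sorted(range(1,k),key=lambda j:-s[j,4])[:n]
    return [(ce[j].round(1),s[j].tolist()) for j in i if s[j,4]>=amin]
# knob
P=[]
for c,win in((a,(200,250,320,365)),(b,(145,180,265,300))):
    H=hsv(c); m=np.zeros(H.shape[:2],bool); r=win
    m[r[0]:r[1],r[2]:r[3]]=(cv2.inRange(H,(20,130,80),(35,255,255))>0)[r[0]:r[1],r[2]:r[3]]
    bl=blobs(m,1); print('knob',bl); P.append(ray(c,*bl[0][0]))
(o1,d1),(o2,d2)=P; t=np.linalg.lstsq(np.c_[d1,-d2],o2-o1,rcond=None)[0]; p1,p2=o1+d1*t[0],o2+d2*t[1]; print('knob',(p1+p2)/2,np.linalg.norm(p1-p2))
# green cover
H=hsv(a); g=cv2.inRange(H,(65,100,30),(90,255,255)); cs=cv2.findContours(g,0,2)[0]; c0=max(cs,key=cv2.contourArea)
print('green poly',cv2.approxPolyDP(cv2.convexHull(c0),4,True).reshape(-1,2).tolist())
# black objects
for c,r in((a,(190,250,280,330)),(b,(220,275,330,385))):
    m=np.zeros(c['img'].shape[:2],bool); m[r[0]:r[1],r[2]:r[3]]=(c['img'].max(2)<60)[r[0]:r[1],r[2]:r[3]]
    for ce,s in blobs(m,3): print(c['n'],ce,s,onz(c,*ce,0.018).round(3))
for n,c,u,v,z in(('blue',a,279,191,.016),('purp',a,342,200,.016),('nut',a,323,182,.005),('ball',a,288,268,.01),('conn',a,296,237,.015),('cabtop',a,296,44,.2),('cabtopb',a,323,93,.2),('cabtopc',a,353,55,.2),('cabtopd',a,264,85,.2),('cabbot',a,318,149,0)):
    print(n,onz(c,u,v,z).round(3))
E
```

```text
knob [(array([341. , 225.6]), [334, 217, 15, 18, 222])]
knob [(array([283.1, 164.1]), [276, 156, 14, 15, 126])]
knob [0.57103552 0.12968187 0.23830016] 0.00078434061269106
green poly [[364, 218], [428, 243], [398, 328], [336, 299], [341, 262]]
scene [298.  241.9] [288, 233, 19, 13, 88] [0.454 0.186 0.018]
scene [313.1 208.9] [306, 204, 15, 11, 79] [0.455 0.287 0.018]
scene [299.1 236.5] [292, 233, 12, 6, 17] [0.451 0.201 0.018]
side [369.7 260.2] [365, 258, 10, 6, 43] [0.459 0.306 0.018]
side [344.1 239.2] [339, 236, 12, 7, 32] [0.467 0.22  0.018]
blue [0.353 0.312 0.016]
purp [0.515 0.338 0.016]
nut [0.448 0.385 0.005]
ball [0.454 0.118 0.01 ]
conn [0.443 0.199 0.015]
cabtop [0.274 0.665 0.2  ]
cabtopb [0.407 0.503 0.2  ]
cabtopc [0.433 0.669 0.2  ]
cabtopd [0.258 0.483 0.2  ]
cabbot [0.395 0.495 0.   ]
```

View pics/crop1.png

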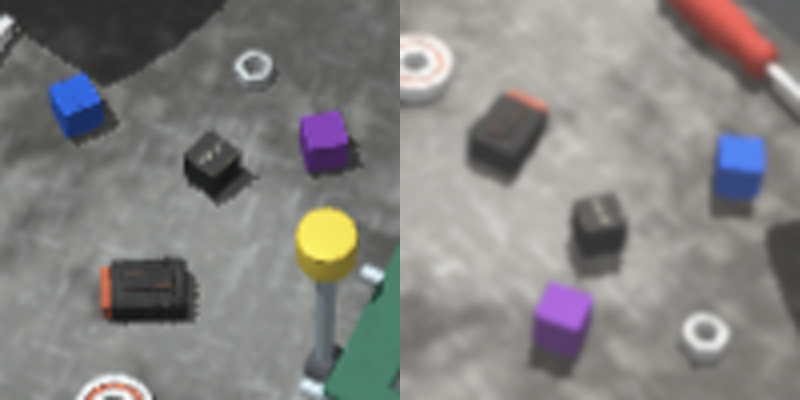

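The crop confirms it: the plain black cube, with its top centre at about scene (313,203) and side (370,252), is the relay. The connector beside it has the orange face.

```bash
cat >> h.py <<'E'
from scipy.spatial.transform import Rotation as Ro
def go(P,yaw=None):
    "shift units from present pose to P; yaw = world direction (rad) of tool y, tool down"
    s=monitor.sense(); R=Ro.from_quat(s['eef_rot']); d=R.inv().apply(np.array(P)-s['tcp_pos'])
    y=R.as_matrix()[:,1]; cur=np.arctan2(y[1],y[0]); out=[(d/.25).round(3)]
    if yaw is not None:
        e=(yaw-cur+np.pi/2)%np.pi-np.pi/2; out.append(('wz',round(-e/(np.pi/4),3)))
    print('t',round(s['t'],2),'tcp',s['tcp_pos'].round(4),'ycur',round(cur,3),'q6',s['qpos'][5].round(2),'F',np.round(s['force'],1),*out)
E
python3 - <<'E'
from h import *
a=cam('scene'); b=cam('side')
A=onz(a,364,218,.2);B=onz(a,428,243,.2);C=onz(a,342,262,.2); print(A.round(3),B.round(3),C.round(3),np.linalg.norm(B-A),np.linalg.norm(C-A))
d=B-A; yaw=np.arctan2(d[1],d[0]); u=np.array([np.cos(yaw),np.sin(yaw)]);n=np.array([-u[1],u[0]])
o=(A+B)[:2]/2-n*.056; print('yaw',yaw,'o',o,'knob in chute',(np.array([.5710,.1297])-o)@u,(np.array([.5710,.1297])-o)@n)
print('relay',onz(a,313.2,202.5,.033),onz(b,370,252,.033))
# mouth: light/inner blob within cover on image
H=cv2.cvtColor(a['img'],cv2.COLOR_RGB2HSV); g=cv2.inRange(H,(65,100,30),(90,255,255))
cs,h=cv2.findContours(g,cv2.RETR_CCOMP,2)
for c,k in zip(cs,h[0]):
    if k[3]>=0 and cv2.contourArea(c)>80:
        bx=cv2.boxPoints(cv2.minAreaRect(c)); m=np.mean(bx,0); print('hole',cv2.contourArea(c),bx.round().tolist(),onz(a,*m,.2).round(3))
k=np.array([.5710,.1297]); t=k+n*.075; print(t); go([*t,.225],yaw+np.pi/2)
go([.209,.615,.36])
E
```

```text
[0.602 0.185 0.2  ] [0.732 0.17  0.2  ] [0.59  0.078 0.2  ] 0.13095809407868078 0.10685270079167311
yaw -0.11194263909322652 o [0.66099804 0.12162132] knob in chute -0.09033719991209813 -0.002025474534220737
relay [0.45283785 0.29560519 0.033     ] [0.45213891 0.29632112 0.033     ]
hole 1799.5 [[356.0, 263.0], [372.0, 226.0], [415.0, 244.0], [399.0, 282.0]] [0.662 0.121 0.2  ]
[0.57937817 0.20423057]
t 0.3 tcp [0.2092 0.6153 0.2099] ycur 1.243 q6 -0.05 F [ 0.1 -1.  -0.5] [-1.931 -1.08  -0.06 ] ('wz', np.float64(-0.275))
t 0.3 tcp [0.2092 0.6153 0.2099] ycur 1.243 q6 -0.05 F [ 0.1 -1.  -0.5] [ 0.    -0.001 -0.6  ]
```

```bash
python3 -m creep '[{"dz":-0.25,"jaw":-1},{"dz":-0.5,"jaw":-1},{"dz":-0.6,"jaw":-1},{"dz":-0.6,"dx":-0.2,"dy":-0.1,"jaw":-1},{"dz":-0.6,"dx":-0.4,"dy":-0.22,"jaw":-1},{"dz":-0.6,"dx":-0.6,"dy":-0.33,"jaw":-1},{"dz":-0.6,"dx":-0.8,"dy":-0.44,"jaw":-1},{"dz":-0.6,"dx":-0.97,"dy":-0.54,"jaw":-1}]'
python3 -m creep '[{"dx":-0.2,"dy":-0.11,"jaw":-1},{"dx":-0.4,"dy":-0.22,"jaw":-1},{"dx":-0.6,"dy":-0.33,"jaw":-1},{"dx":-0.8,"dy":-0.44,"wz":-0.13,"jaw":-1},{"dx":-0.96,"dy":-0.54,"wz":-0.275,"jaw":-1},{"dx":-0.96,"dy":-0.54,"wz":-0.275,"jaw":-1},{"dx":-0.96,"dy":-0.54,"wz":-0.275,"jaw":-1}]'
python3 - <<'E'
from h import *
go([.5794,.204,.222],1.459)
E
```

```text
t 0.3 tcp [0.2092 0.6153 0.2099] ycur 1.243 q6 -0.05 F [ 0.1 -1.  -0.5] [-1.932 -1.081 -0.048] ('wz', np.float64(-0.275))schema error: expected keys dx, dy, dz, wx, wy, wz, jaw
schema error: expected keys dx, dy, dz, wx, wy, wz, jaw
```

All keys are needed in every row.

```bash
python3 -m creep '[{"dx":0,"dy":0,"dz":-0.25,"wx":0,"wy":0,"wz":0,"jaw":-1},{"dx":0,"dy":0,"dz":-0.5,"wx":0,"wy":0,"wz":0,"jaw":-1},{"dx":0,"dy":0,"dz":-0.6,"wx":0,"wy":0,"wz":0,"jaw":-1},{"dx":-0.2,"dy":-0.11,"dz":-0.6,"wx":0,"wy":0,"wz":0,"jaw":-1},{"dx":-0.4,"dy":-0.22,"dz":-0.6,"wx":0,"wy":0,"wz":0,"jaw":-1},{"dx":-0.6,"dy":-0.33,"dz":-0.6,"wx":0,"wy":0,"wz":0,"jaw":-1},{"dx":-0.8,"dy":-0.44,"dz":-0.6,"wx":0,"wy":0,"wz":0,"jaw":-1},{"dx":-0.97,"dy":-0.54,"dz":-0.6,"wx":0,"wy":0,"wz":0,"jaw":-1}]'
python3 -m creep '[{"dx":-0.2,"dy":-0.11,"dz":0,"wx":0,"wy":0,"wz":0,"jaw":-1},{"dx":-0.4,"dy":-0.22,"dz":0,"wx":0,"wy":0,"wz":0,"jaw":-1},{"dx":-0.6,"dy":-0.33,"dz":0,"wx":0,"wy":0,"wz":0,"jaw":-1},{"dx":-0.8,"dy":-0.44,"dz":0,"wx":0,"wy":0,"wz":-0.13,"jaw":-1},{"dx":-0.96,"dy":-0.54,"dz":0,"wx":0,"wy":0,"wz":-0.275,"jaw":-1},{"dx":-0.96,"dy":-0.54,"dz":0,"wx":0,"wy":0,"wz":-0.275,"jaw":-1},{"dx":-0.96,"dy":-0.54,"dz":0,"wx":0,"wy":0,"wz":-0.275,"jaw":-1}]'
python3 - <<'E'
from h import *
go([.5794,.204,.222],1.459)
E
```

```text
t: 1.3
tcp_pos: [0.3966, 0.4078, 0.3602]
eef_rot: [0.163, 0.987, 0.0, 0.0]
force: [0.6, 0.9, 0.2]
grip_width: -0.0
grip_force: 0.0
t: 2.17
tcp_pos: [0.5788, 0.2045, 0.3599]
eef_rot: [0.057, 0.998, 0.0, -0.0]
force: [-1.2, 1.0, 0.3]
grip_width: 0.0002
grip_force: 0.0
t 2.17 tcp [0.5788 0.2045 0.3599] ycur 1.457 q6 -1.17 F [-1.2  1.   0.3] [-0.003 -0.002  0.552] ('wz', np.float64(-0.002))
```

```bash
python3 -m creep '[{"dx":0,"dy":0,"dz":0.25,"wx":0,"wy":0,"wz":0,"jaw":-1},{"dx":0,"dy":0,"dz":0.45,"wx":0,"wy":0,"wz":0,"jaw":-1},{"dx":0,"dy":0,"dz":0.56,"wx":0,"wy":0,"wz":0,"jaw":-1},{"dx":0,"dy":-0.12,"dz":0.56,"wx":0,"wy":0,"wz":0,"jaw":-1},{"dx":0,"dy":-0.18,"dz":0.56,"wx":0,"wy":0,"wz":0,"jaw":-1},{"dx":0,"dy":-0.24,"dz":0.56,"wx":0,"wy":0,"wz":0,"jaw":-1},{"dx":0,"dy":-0.3,"dz":0.56,"wx":0,"wy":0,"wz":0,"jaw":-1},{"dx":0,"dy":-0.36,"dz":0.56,"wx":0,"wy":0,"wz":0,"jaw":-1}]'
python3 -m creep '[{"dx":0,"dy":-0.02,"dz":0,"wx":0,"wy":0,"wz":0,"jaw":-1},{"dx":0,"dy":-0.04,"dz":0,"wx":0,"wy":0,"wz":0,"jaw":-1},{"dx":0,"dy":-0.04,"dz":0,"wx":0,"wy":0,"wz":0,"jaw":-1}]'
python3 - <<'E'
from h import *
c=cam('scene');cv2.imwrite('pics/push.png',cv2.resize(c['img'][150:350,270:470,::-1],None,fx=3,fy=3,interpolation=2))
E
```

```text
t: 3.18
tcp_pos: [0.5692, 0.1143, 0.2204]
eef_rot: [0.056, 0.998, 0.0, 0.0]
force: [0.2, 1.6, 0.7]
grip_width: -0.0002
grip_force: 0.7
t: 3.55
tcp_pos: [0.568, 0.1049, 0.2201]
eef_rot: [0.056, 0.998, -0.0, -0.0]
force: [-0.7, 0.1, -0.1]
grip_width: 0.0001
grip_force: 0.0
```

View pics/push.png

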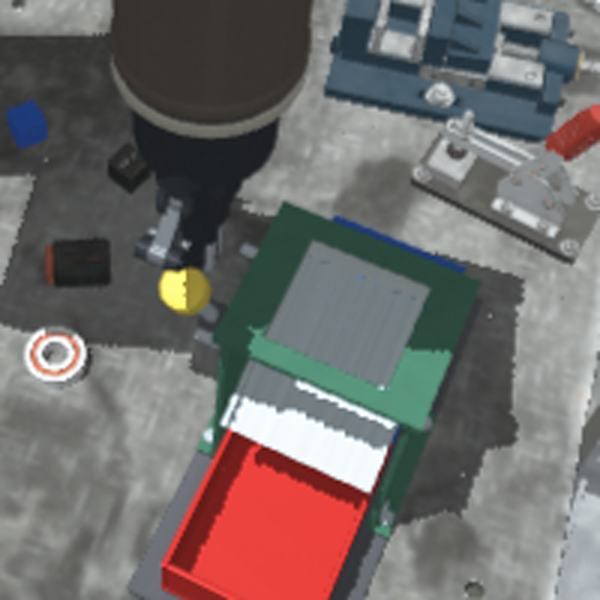

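The picture shows the knob at about (185,290) in the crop, leaning towards the red side, and the plate now slopes towards red. I'll push further until it hits the stop.

```bash
python3 -m creep '[{"dx":0,"dy":-0.02,"dz":0,"wx":0,"wy":0,"wz":0,"jaw":-1},{"dx":0,"dy":-0.03,"dz":0,"wx":0,"wy":0,"wz":0,"jaw":-1},{"dx":0,"dy":-0.03,"dz":0,"wx":0,"wy":0,"wz":0,"jaw":-1}]'
python3 -m creep '[{"dx":0,"dy":-0.015,"dz":0,"wx":0,"wy":0,"wz":0,"jaw":-1},{"dx":0,"dy":-0.015,"dz":0,"wx":0,"wy":0,"wz":0,"jaw":-1}]'
```

```text
t: 3.98
tcp_pos: [0.5671, 0.0975, 0.2201]
eef_rot: [0.056, 0.998, -0.0, -0.0]
force: [0.4, -0.1, 0.5]
grip_width: 0.0002
grip_force: 0.2
t: 4.22
tcp_pos: [0.5667, 0.0936, 0.2201]
eef_rot: [0.056, 0.998, -0.0, 0.0]
force: [-0.3, 0.3, 0.2]
grip_width: 0.0002
grip_force: 0.2
```

```bash
python3 -m creep '[{"dx":0,"dy":-0.015,"dz":0,"wx":0,"wy":0,"wz":0,"jaw":-1},{"dx":0,"dy":-0.015,"dz":0,"wx":0,"wy":0,"wz":0,"jaw":-1}]'
python3 -m creep '[{"dx":0,"dy":-0.015,"dz":0,"wx":0,"wy":0,"wz":0,"jaw":-1},{"dx":0,"dy":-0.015,"dz":0,"wx":0,"wy":0,"wz":0,"jaw":-1}]'
cat > knob.py <<'E'
from h import *
P=[];u=np.array([.9937,-.1117]);n=np.array([.1117,.9937])
for N,r in(('scene',(200,280,300,375)),('side',(140,185,250,300))):
    c=cam(N);H=cv2.cvtColor(c['img'],cv2.COLOR_RGB2HSV);m=np.zeros(H.shape[:2],np.uint8)
    m[r[0]:r[1],r[2]:r[3]]=cv2.inRange(H,(20,130,60),(35,255,255))[r[0]:r[1],r[2]:r[3]]
    k,l,s,ce=cv2.connectedComponentsWithStats(m);j=1+np.argmax(s[1:,4]);print(ce[j],s[j]);P.append(ray(c,*ce[j]))
(o1,d1),(o2,d2)=P;t=np.linalg.lstsq(np.c_[d1,-d2],o2-o1,rcond=None)[0];p=(o1+d1*t[0]+o2+d2*t[1])/2
print(p,'chute',(p[:2]-[.661,.1216])@u,(p[:2]-[.661,.1216])@n)
E
python3 knob.py
```

```text
t: 4.47
tcp_pos: [0.5663, 0.0898, 0.2201]
eef_rot: [0.056, 0.998, -0.0, 0.0]
force: [0.5, 0.1, -0.9]
grip_width: -0.0003
grip_force: 0.2
t: 4.72
tcp_pos: [0.5659, 0.0861, 0.2202]
eef_rot: [0.056, 0.998, -0.0, 0.0]
force: [-0.5, 0.5, 1.0]
grip_width: 0.0
grip_force: 0.5
[328.21111111 254.44444444] [320 248  17  14 180]
[272.95522388 157.62686567] [267 153  13   9  67]
[0.56440239 0.07554646 0.21832885] chute -0.09084486634641499 -0.05655336061534787
```

```bash
python3 -m creep '[{"dx":0,"dy":-0.015,"dz":0,"wx":0,"wy":0,"wz":0,"jaw":-1},{"dx":0,"dy":-0.02,"dz":0,"wx":0,"wy":0,"wz":0,"jaw":-1},{"dx":0,"dy":-0.02,"dz":0,"wx":0,"wy":0,"wz":0,"jaw":-1}]'
python3 -m creep '[{"dx":0,"dy":-0.01,"dz":0,"wx":0,"wy":0,"wz":0,"jaw":-1},{"dx":0,"dy":-0.015,"dz":0,"wx":0,"wy":0,"wz":0,"jaw":-1},{"dx":0,"dy":-0.015,"dz":0,"wx":0,"wy":0,"wz":0,"jaw":-1}]'
```

```text
t: 5.2
tcp_pos: [0.5653, 0.0813, 0.2201]
eef_rot: [0.056, 0.998, -0.0, 0.0]
force: [0.7, 0.4, 1.5]
grip_width: 0.0001
grip_force: 0.9
t: 5.58
tcp_pos: [0.5649, 0.0776, 0.2201]
eef_rot: [0.056, 0.998, -0.0, 0.0]
force: [0.8, -0.6, 1.6]
grip_width: 0.0
grip_force: 0.7
```

```bash
python3 -m creep '[{"dx":0,"dy":-0.01,"dz":0,"wx":0,"wy":0,"wz":0,"jaw":-1},{"dx":0,"dy":-0.015,"dz":0,"wx":0,"wy":0,"wz":0,"jaw":-1},{"dx":0,"dy":-0.015,"dz":0,"wx":0,"wy":0,"wz":0,"jaw":-1}]'
python3 knob.py
```

```text
t: 5.95
tcp_pos: [0.5644, 0.0739, 0.22]
eef_rot: [0.056, 0.998, -0.0, -0.0]
force: [-0.9, -0.2, -0.7]
grip_width: -0.0002
grip_force: 0.0
[329.04807692 256.57692308] [321 250  16  12 104]
[273.14893617 156.5106383 ] [267 152  13  10  94]
[0.56485446 0.07280301 0.21860675] chute -0.0900892007307298 -0.05922902935673133
```

```bash
python3 - <<'E'
from h import *
a=cam('scene');b=cam('side');print(proj(a,monitor.sense()['tcp_pos']),proj(b,monitor.sense()['tcp_pos']))
cv2.imwrite('pics/push2.png',np.hstack([cv2.resize(c[:,:,::-1],None,fx=4,fy=4,interpolation=2) for c in (a['img'][200:300,290:390],b['img'][110:210,225:325])]))
E
```

```text
[328.01364227 254.74597292] [272.56540558 156.64829393]
```

View pics/push2.png

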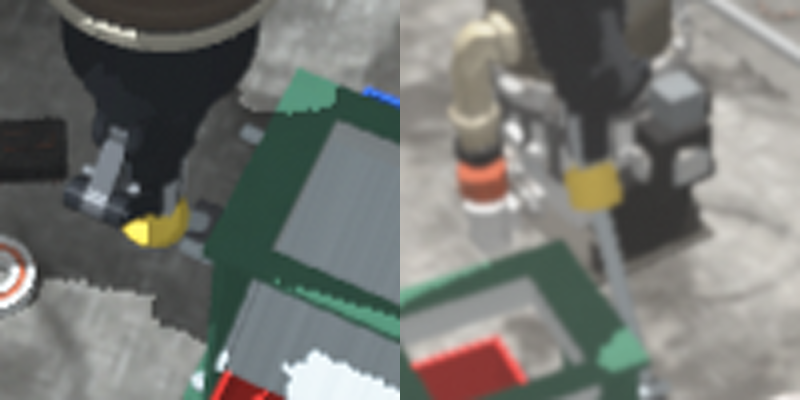

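The crops show the knob at scene (328,256) and side (273,156), partly hidden by the fingers. I'll back off to the left, lift, and measure the lever unobstructed.

```bash
python3 -m creep '[{"dx":0,"dy":0.2,"dz":-0.03,"wx":0,"wy":0,"wz":0,"jaw":-1},{"dx":0,"dy":0.4,"dz":-0.06,"wx":0,"wy":0,"wz":0,"jaw":-1},{"dx":0,"dy":0.5,"dz":-0.2,"wx":0,"wy":0,"wz":0,"jaw":-1},{"dx":0,"dy":0.5,"dz":-0.3,"wx":0,"wy":0,"wz":0,"jaw":-1},{"dx":0,"dy":0.5,"dz":-0.3,"wx":0,"wy":0,"wz":0,"jaw":-1}]'
python3 knob.py; python3 - <<'E'
from h import *
a=cam('scene');b=cam('side')
cv2.imwrite('pics/after.png',np.hstack([cv2.resize(c[:,:,::-1],None,fx=4,fy=4,interpolation=2) for c in (a['img'][200:300,290:390],b['img'][130:230,205:305])]))
E
```

```text
t: 6.78
tcp_pos: [0.5793, 0.199, 0.2969]
eef_rot: [0.055, 0.998, 0.001, 0.002]
force: [-0.6, -0.2, -0.7]
grip_width: -0.0001
grip_force: 0.0
[327.98360656 253.48087432] [320 245  17  16 183]
[273.2038835  156.40776699] [267 152  13  10 103]
[0.56376916 0.07572365 0.22146932] chute -0.09149389769253541 -0.05644801580625037
```

View pics/after.png

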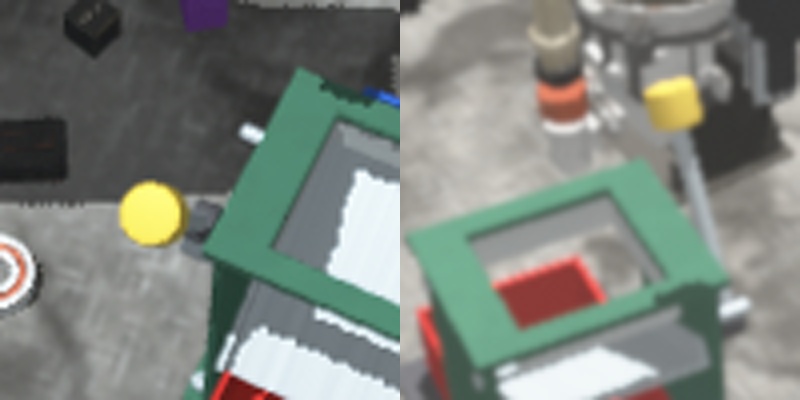

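The picture shows the lever leaning towards red, with the knob at about (-91,-56) mm in the chute frame. That's short of the stop at -65 mm, so the fingertip probably rode over the knob. I'll push again with the tip lower.

```bash
python3 - <<'E'
from h import *
go([.5696,.1319,.195],1.459)
c=cam('wrist');save(c,'w0.png');print(proj(c,monitor.sense()['tcp_pos']))
E
```

```text
t 6.97 tcp [0.578  0.1978 0.2941] ycur 1.459 q6 -1.18 F [ 0.3 -0.6 -0.2] [ 0.003 -0.266  0.397] ('wz', np.float64(-0.0))
[322.74099479 242.58820919]
```

View pics/w0.png

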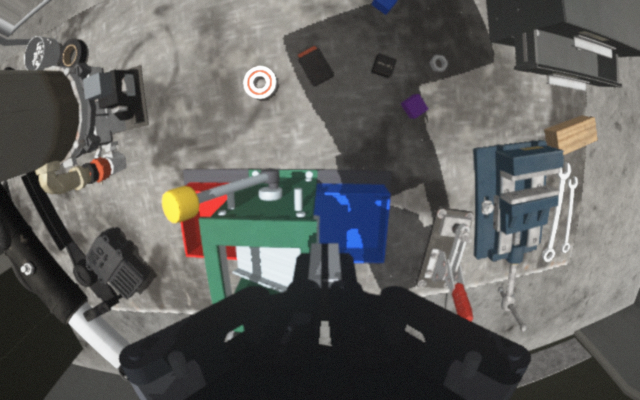

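The wrist view shows the closed fingertips at (327,243), matching the TCP projection. The lever with its yellow knob at (180,204) leans over the red tray, and the relay is at (384,65). Pushing again, lower.

```bash
python3 -m creep '[{"dx":0,"dy":-0.2,"dz":0.1,"wx":0,"wy":0,"wz":0,"jaw":-1},{"dx":0,"dy":-0.26,"dz":0.25,"wx":0,"wy":0,"wz":0,"jaw":-1},{"dx":0,"dy":-0.26,"dz":0.4,"wx":0,"wy":0,"wz":0,"jaw":-1},{"dx":0,"dy":-0.3,"dz":0.4,"wx":0,"wy":0,"wz":0,"jaw":-1},{"dx":0,"dy":-0.34,"dz":0.4,"wx":0,"wy":0,"wz":0,"jaw":-1},{"dx":0,"dy":-0.37,"dz":0.4,"wx":0,"wy":0,"wz":0,"jaw":-1},{"dx":0,"dy":-0.39,"dz":0.4,"wx":0,"wy":0,"wz":0,"jaw":-1},{"dx":0,"dy":-0.39,"dz":0.4,"wx":0,"wy":0,"wz":0,"jaw":-1}]'
python3 knob.py
```

```text
t: 8.02
tcp_pos: [0.5678, 0.1011, 0.1957]
eef_rot: [0.056, 0.998, 0.0, 0.001]
force: [0.5, 0.1, 0.0]
grip_width: -0.0001
grip_force: 0.0
[327.46276596 255.14361702] [319 249  18  14 188]
[268.76 156.32] [267 153   4   8  25]
[0.56779385 0.07032885 0.22216449] chute -0.08689196796993943 -0.06135927224186196
```

```bash
python3 -m creep '[{"dx":0,"dy":-0.015,"dz":0,"wx":0,"wy":0,"wz":0,"jaw":-1},{"dx":0,"dy":-0.03,"dz":0,"wx":0,"wy":0,"wz":0,"jaw":-1},{"dx":0,"dy":-0.03,"dz":0,"wx":0,"wy":0,"wz":0,"jaw":-1}]'
python3 -m creep '[{"dx":0,"dy":-0.015,"dz":0,"wx":0,"wy":0,"wz":0,"jaw":-1},{"dx":0,"dy":-0.025,"dz":0,"wx":0,"wy":0,"wz":0,"jaw":-1},{"dx":0,"dy":-0.025,"dz":0,"wx":0,"wy":0,"wz":0,"jaw":-1}]'
python3 knob.py
```

```text
t: 8.5
tcp_pos: [0.5675, 0.096, 0.1958]
eef_rot: [0.056, 0.998, 0.002, 0.001]
force: [-0.1, 19.3, 5.3]
grip_width: 0.0002
grip_force: 9.7
t: 8.88
tcp_pos: [0.5683, 0.0937, 0.1972]
eef_rot: [0.056, 0.998, 0.005, 0.003]
force: [1.1, 52.5, 15.8]
grip_width: -0.0002
grip_force: 26.8
[326.85207101 257.55621302] [319 252  17  13 169]
[267.46153846 155.46153846] [266 153   3   7  13]
[0.5682635  0.06555331 0.22177267] chute -0.08589184767124071 -0.06605226364944777
```

The force rose to 52 N and the knob is at -66 mm, so the lever is on its stop. Now I'll back off and go above the relay with the gripper open.

```bash
python3 -m creep '[{"dx":0,"dy":0.15,"dz":0,"wx":0,"wy":0,"wz":0,"jaw":-1},{"dx":0,"dy":0.25,"dz":-0.2,"wx":0,"wy":0,"wz":0,"jaw":-1},{"dx":0.1,"dy":0.4,"dz":-0.35,"wx":0,"wy":0,"wz":0,"jaw":0},{"dx":0.3,"dy":0.55,"dz":-0.35,"wx":0,"wy":0,"wz":0,"jaw":1},{"dx":0.5,"dy":0.7,"dz":-0.3,"wx":0,"wy":0,"wz":0,"jaw":1},{"dx":0.55,"dy":0.79,"dz":-0.1,"wx":0,"wy":0,"wz":0,"jaw":1},{"dx":0.55,"dy":0.79,"dz":0,"wx":0,"wy":0,"wz":0,"jaw":1},{"dx":0.55,"dy":0.79,"dz":0,"wx":0,"wy":0,"wz":0,"jaw":1}]'
python3 knob.py
python3 - <<'E'
from h import *
go([.4525,.296,.1])
c=cam('wrist');print(c['fx'],c['cx'],c['cy'])
p=proj(c,[.4525,.296,.033]).round().astype(int);print(p,proj(c,[.4525,.296,0]))
x,y=max(p[0]-75,0),max(p[1]-75,0)
cv2.imwrite('pics/w1.png',cv2.resize(c['img'][y:y+150,x:x+150,::-1],None,fx=4,fy=4,interpolation=2));print(x,y)
E
```

```text
t: 9.98
tcp_pos: [0.4502, 0.2988, 0.1936]
eef_rot: [0.055, 0.998, -0.001, -0.001]
force: [-0.7, 0.3, 0.9]
grip_width: 0.0854
grip_force: 0.0
[326.83743842 255.86699507] [319 249  17  15 203]
[272.46601942 156.0776699 ] [266 151  13  11 103]
[0.56310851 0.0714342  0.21945517] chute -0.09167125678623858 -0.06078423814040153
t 10.07 tcp [0.4519 0.2992 0.1958] ycur 1.459 q6 -0.93 F [ 0.6 -0.6 -0. ] [-0.004 -0.013  0.383]
309.70691628693146 324.35721064972176 200.24459663689913
[321 179] [320.98416691 172.07213156]
246 104
```

View pics/w1.png

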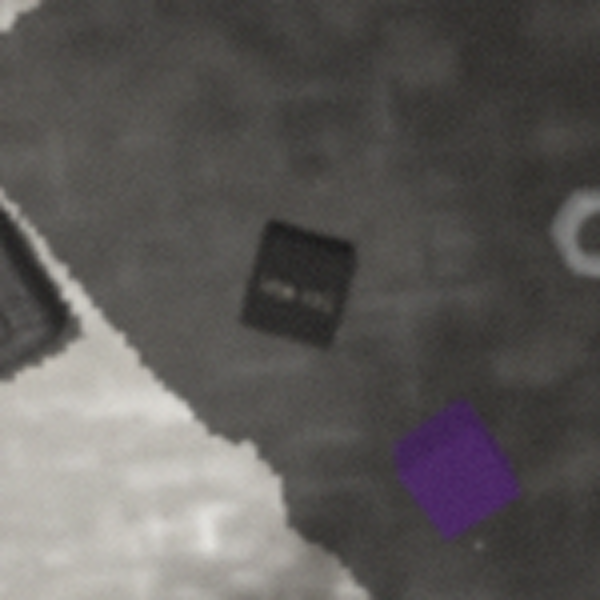

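The crop shows the relay's top face with its centre near (297,296), lying about 15° askew in the image, and the purple look-alike well clear at (457,470). I'll compute the grasp and check the knob against its expected stop pose.

```bash
python3 - <<'E'
from h import *
c=cam('wrist')
q=[onz(c,246+(x+.5)/4-.5,104+(y+.5)/4-.5,.033)[:2] for x,y in((243,323),(330,348),(352,268),(262,245))]
q=np.array(q);print(q.round(4),q.mean(0),[np.linalg.norm(q[i]-q[i-1]).round(4) for i in range(4)])
e=[np.arctan2(*(v[::-1])) for v in(q[1]-q[0],q[2]-q[3],q[2]-q[1],q[3]-q[0])];print(np.degrees(e))
ex=np.degrees(np.angle(np.sum(np.exp(4j*np.array(e)))))/4;print('side dir',ex)
for yw in(ex,ex+90): go([*q.mean(0),.012],np.radians(yw))
u=np.array([.9937,-.1117]);n=np.array([.1117,.9937]);a=cam('scene');b=cam('side')
for th in(.45,.5,.55):
    w=lambda r:[*(np.array([.661,.1216])-.09*u-n*r*np.sin(th)),.115+r*np.cos(th)]
    print(th,proj(a,w(.125)),proj(a,w(.137)),proj(b,w(.125)))
E
```

```text
[[0.4578 0.2799]
 [0.4675 0.3027]
 [0.446  0.311 ]
 [0.4369 0.2878]] [0.45205613 0.29535655] [np.float64(0.0223), np.float64(0.0247), np.float64(0.0231), np.float64(0.025)]
[ 66.8753813   68.84650225 158.87748621 159.46730836]
side dir -21.482622780538506
t 10.18 tcp [0.4524 0.2993 0.1964] ycur 1.458 q6 -0.93 F [-0.2  0.8  0.6] [ 0.001 -0.017  0.738] ('wz', np.float64(-1.666))
t 10.18 tcp [0.4524 0.2993 0.1964] ycur 1.458 q6 -0.93 F [-0.2  0.8  0.6] [ 0.001 -0.017  0.738] ('wz', np.float64(0.334))
0.45 [329.25325534 251.25743835] [328.09111965 250.68141379] [272.80460943 154.9067176 ]
0.5 [327.92931183 254.48319607] [326.61737589 254.26962068] [271.80810105 154.6035383 ]
0.55 [326.63776887 257.7175046 ] [325.18008359 257.86781624] [270.85945489 154.43868441]
```

```bash
python3 -m creep '[{"dx":0,"dy":-0.017,"dz":0.1,"wx":0,"wy":0,"wz":0.17,"jaw":0.4},{"dx":0,"dy":-0.017,"dz":0.25,"wx":0,"wy":0,"wz":0.334,"jaw":0.4},{"dx":0,"dy":-0.017,"dz":0.45,"wx":0,"wy":0,"wz":0.334,"jaw":0.4},{"dx":0,"dy":-0.017,"dz":0.65,"wx":0,"wy":0,"wz":0.334,"jaw":0.4},{"dx":0,"dy":-0.017,"dz":0.75,"wx":0,"wy":0,"wz":0.334,"jaw":0.4},{"dx":0,"dy":-0.017,"dz":0.77,"wx":0,"wy":0,"wz":0.334,"jaw":0.4},{"dx":0,"dy":-0.017,"dz":0.77,"wx":0,"wy":0,"wz":0.334,"jaw":0.4}]'
python3 -m creep '[{"dx":0,"dy":0,"dz":0,"wx":0,"wy":0,"wz":0,"jaw":-1},{"dx":0,"dy":0,"dz":0,"wx":0,"wy":0,"wz":0,"jaw":-1},{"dx":0,"dy":0,"dz":0,"wx":0,"wy":0,"wz":0,"jaw":-1},{"dx":0,"dy":0,"dz":0,"wx":0,"wy":0,"wz":0,"jaw":-1},{"dx":0,"dy":0,"dz":0,"wx":0,"wy":0,"wz":0,"jaw":-1},{"dx":0,"dy":0,"dz":0,"wx":0,"wy":0,"wz":0,"jaw":-1}]'
```

```text
t: 11.15
tcp_pos: [0.4516, 0.2953, 0.0034]
eef_rot: [0.186, 0.983, 0.0, 0.0]
force: [0.2, 0.8, 0.4]
grip_width: 0.0597
grip_force: 0.0
t: 11.9
tcp_pos: [0.4517, 0.2955, 0.004]
eef_rot: [0.186, 0.983, 0.001, 0.001]
force: [-2.3, -2.2, 14.6]
grip_width: 0.024
grip_force: 58.3
```

```bash
python3 -m creep '[{"dx":0,"dy":0,"dz":-0.1,"wx":0,"wy":0,"wz":0,"jaw":-1},{"dx":0,"dy":0,"dz":-0.3,"wx":0,"wy":0,"wz":0,"jaw":-1},{"dx":0,"dy":0,"dz":-0.5,"wx":0,"wy":0,"wz":0,"jaw":-1},{"dx":0,"dy":0,"dz":-0.7,"wx":0,"wy":0,"wz":0,"jaw":-1},{"dx":0,"dy":0,"dz":-0.9,"wx":0,"wy":0,"wz":-0.15,"jaw":-1},{"dx":0,"dy":0,"dz":-1,"wx":0,"wy":0,"wz":-0.334,"jaw":-1},{"dx":0,"dy":0,"dz":-1,"wx":0,"wy":0,"wz":-0.334,"jaw":-1},{"dx":0,"dy":0,"dz":-1,"wx":0,"wy":0,"wz":-0.334,"jaw":-1}]'
python3 - <<'E'
from h import *
go([.662,.121,.28],1.459)
E
```

```text
t: 12.9
tcp_pos: [0.4505, 0.2948, 0.252]
eef_rot: [0.057, 0.998, -0.0, -0.0]
force: [0.1, 0.1, -1.3]
grip_width: 0.0239
grip_force: 59.9
t 12.9 tcp [0.4505 0.2948 0.252 ] ycur 1.457 q6 -0.93 F [ 0.1  0.1 -1.3] [-0.92  -0.594 -0.112] ('wz', np.float64(-0.003))
```

```bash
python3 -m creep '[{"dx":-0.1,"dy":-0.06,"dz":-0.1,"wx":0,"wy":0,"wz":0,"jaw":-1},{"dx":-0.28,"dy":-0.18,"dz":-0.12,"wx":0,"wy":0,"wz":0,"jaw":-1},{"dx":-0.46,"dy":-0.3,"dz":-0.12,"wx":0,"wy":0,"wz":0,"jaw":-1},{"dx":-0.64,"dy":-0.42,"dz":-0.12,"wx":0,"wy":0,"wz":0,"jaw":-1},{"dx":-0.82,"dy":-0.53,"dz":-0.12,"wx":0,"wy":0,"wz":0,"jaw":-1},{"dx":-0.92,"dy":-0.594,"dz":-0.12,"wx":0,"wy":0,"wz":0,"jaw":-1},{"dx":-0.92,"dy":-0.594,"dz":-0.12,"wx":0,"wy":0,"wz":0,"jaw":-1},{"dx":-0.92,"dy":-0.594,"dz":-0.12,"wx":0,"wy":0,"wz":0,"jaw":-1}]'
python3 knob.py
python3 - <<'E'
from h import *
go([.662,.121,.205],1.459)
a=cam('scene');b=cam('wrist')
cv2.imwrite('pics/over.png',np.hstack([cv2.resize(c[:,:,::-1],(400,400),interpolation=2) for c in (a['img'][180:300,300:420],b['img'][130:290,245:405])]))
E
```

```text
t: 13.9
tcp_pos: [0.662, 0.1221, 0.2813]
eef_rot: [0.056, 0.998, -0.0, -0.001]
force: [-1.2, 0.8, 0.4]
grip_width: 0.0242
grip_force: 59.9
[326.70348837 256.78488372] [319 248  17  16 172]
[272.49019608 156.11764706] [266 151  13  11 102]
[0.56289139 0.07032201 0.21833498] chute -0.09176277894488499 -0.06191366757481435
t 14.0 tcp [0.662  0.1226 0.2821] ycur 1.459 q6 -1.32 F [-0.1  0.9 -0. ] [-0.001 -0.006  0.308] ('wz', np.float64(0.0))
```

View pics/over.png

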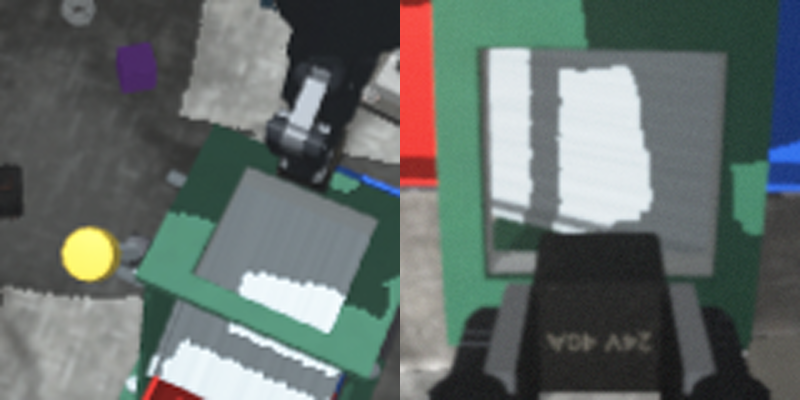

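The picture shows the relay still held ("24V 40A" label), the mouth straight below it, and the knob still over at the red side. Lowering and releasing.

```bash
python3 -m creep '[{"dx":0,"dy":-0.006,"dz":0.15,"wx":0,"wy":0,"wz":0,"jaw":-1},{"dx":0,"dy":-0.006,"dz":0.27,"wx":0,"wy":0,"wz":0,"jaw":-1},{"dx":0,"dy":-0.006,"dz":0.3,"wx":0,"wy":0,"wz":0,"jaw":-1},{"dx":0,"dy":-0.006,"dz":0.3,"wx":0,"wy":0,"wz":0,"jaw":-1},{"dx":0,"dy":-0.006,"dz":0.3,"wx":0,"wy":0,"wz":0,"jaw":0.3},{"dx":0,"dy":-0.006,"dz":0.3,"wx":0,"wy":0,"wz":0,"jaw":0.3},{"dx":0,"dy":-0.006,"dz":0.3,"wx":0,"wy":0,"wz":0,"jaw":0.3},{"dx":0,"dy":-0.006,"dz":0.3,"wx":0,"wy":0,"wz":0,"jaw":0.3}]'
python3 -m creep '[{"dx":0,"dy":0,"dz":-0.2,"wx":0,"wy":0,"wz":0,"jaw":0.3},{"dx":0,"dy":0.1,"dz":-0.45,"wx":0,"wy":0,"wz":0,"jaw":0.3},{"dx":0,"dy":0.3,"dz":-0.6,"wx":0,"wy":0,"wz":0,"jaw":0.3},{"dx":0,"dy":0.5,"dz":-0.6,"wx":0,"wy":0,"wz":0,"jaw":0.3},{"dx":0,"dy":0.5,"dz":-0.6,"wx":0,"wy":0,"wz":0,"jaw":0.3},{"dx":0,"dy":0.5,"dz":-0.6,"wx":0,"wy":0,"wz":0,"jaw":0.3}]'
python3 knob.py
python3 - <<'E'
from h import *
a=cam('scene')
cv2.imwrite('pics/end.png',cv2.resize(a['img'][180:380,300:460,::-1],None,fx=3,fy=3,interpolation=2))
E
```

```text
t: 15.1
tcp_pos: [0.6628, 0.1203, 0.2079]
eef_rot: [0.056, 0.998, 0.0, 0.0]
force: [0.2, 0.9, 0.4]
grip_width: 0.0556
grip_force: 0.0
t: 15.85
tcp_pos: [0.6764, 0.2444, 0.3571]
eef_rot: [0.056, 0.998, -0.0, -0.0]
force: [-1.0, -0.8, -1.3]
grip_width: 0.0556
grip_force: 0.0
[326.77073171 255.76097561] [319 248  17  16 205]
[278. 157.] [278 156   1   3   3]
[0.55730719 0.07612547 0.21461602] chute -0.0979600372608816 -0.05677052580170818
```

View pics/end.png

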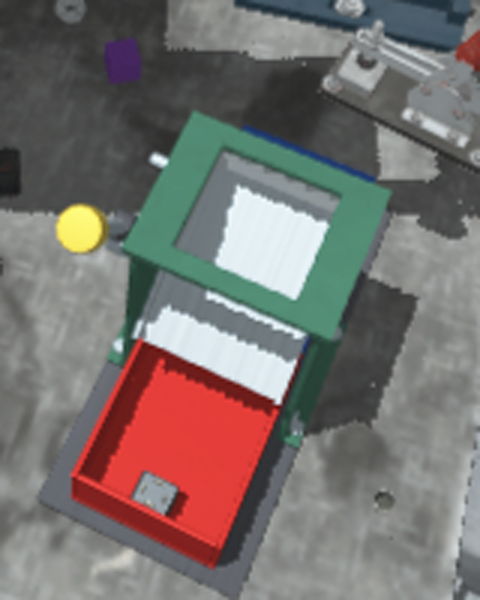

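The relay is in the red tray at crop (157,492), and the knob is still over at the red side at (80,228). The side-view knob reading is occluded by the arm, but the scene reading hasn't changed. Handing in.

```bash
python3 -c "
from workcell import ticket
print(ticket.finish_job())"
```

```text
the job is handed in; nothing more can be done
None
```

I pushed the lever against its stop on the red side, then dropped the relay through the mouth. It slid into the red tray, the lever stayed over, and I handed the job in at about 16 s with the arm clear.

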